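# Turn the drained filter sleeve over and nest it loosely in the funnel

### The job

The filter sleeve has been draining mouth-down on the blue mat: turn it mouth-up (that takes two grips, with the sleeve laid on its side in between) and nest it in the white funnel on the amber jar, straight and just resting on its taper. Do not push it in or let it drop in, or it wedges and will not come out again. Let go of it, keep the jar standing where it is, and leave the wash bottle, the bit case and the heat sink alone.

Things in the scene. Friction and masses are not known exactly. Their poses are not given: they have to be found in the camera images.
- sleeve: Hollow tapered filter sleeve, 104 mm long, 60 to 120 g, open at one end, standing mouth-down at the start. Origin: centre of the open mouth; z runs from the mouth to the closed end, so z is up at the start and must point down at the end. Centre of mass about 43 mm from the mouth. Laid on its side it rests on collar and end cap, the cap low, axis 13 degrees off level, and does not roll.
- collar (a point): Middle of the sleeve's orange collar, on its axis, 15 mm from the mouth. The collar covers 0 to 30 mm from the mouth and is octagonal: 56 mm across flats, 60.6 mm across corners, its flats facing +x, -x, +y, -y and the diagonals of the sleeve's frame. Beyond it, from 30 to 84 mm, comes the slotted steel taper, its outer radius shrinking from 25 to 12 mm (13.5 degrees off the axis).
- cap (a point): Middle of the sleeve's black end cap, on its axis, 94 mm from the mouth. The cap is a solid cylinder, 22 mm in diameter and 20 mm long (84 to 104 mm from the mouth).
- jar: Amber glass jar, 84 mm in diameter, with a white screw-on funnel for a top (skirt of 66 mm diameter at 94 to 114 mm height, above it the funnel's cone), 160 mm high in all, 0.75 kg, loose on the mat. Origin: centre of the underside; z up.
- funnel_rim (a point): Centre of the round funnel mouth, at the rim, 160 mm above the mat; 47 mm inner, 53 mm outer diameter; inside, 41 mm of the same 13.5 degree taper, then a 27 mm throat open to 76 mm below the rim. Nested loosely, the sleeve's collar stands 6 mm and its mouth 36 mm above the rim. A push of some 30 N (50 N of contact force), a touchdown faster than 25 mm/s or a drop of over 10 mm wedges it.
- wash_bottle: White wash bottle with a blue label and a bent spout, 60 mm diameter, 172 mm high, 0.3 kg; bystander. Origin: centre of the underside.
- bit_case: Flat translucent-white case, 62 x 165 x 28 mm (x, y, z), 0.22 kg; bystander. Origin: centre of the underside.
- heatsink: Finned aluminium heat sink with copper pipes and a copper contact plate, 85 x 140 x 26 mm (x, y, z), the pipe ends 10 mm past its -y edge, 0.26 kg; bystander. Origin: centre of the underside.

How it is judged:
By the outcome, as a careful person would: the job done as asked, in the order asked, and still so for the second after the job is handed in, with the robot touching nothing.
It also fails if it takes over 54 s, if anything falls off the work surface, if the arm or the gripper's body presses on something with over 40 N, if the wrist force passes 120 N, or if a joint passes its speed limit or range.

### The arm

A 6-joint arm with a two-finger parallel gripper is mounted at the origin on the work surface. World frame = base frame: x ahead of the robot, y to its left, z up, the work surface at z = 0. Lengths are in m, angles in rad, forces in N, time in s.
With the tool pointing down it reaches from about 0.35 to 0.775 m from the base axis. Payload 7.3 kg.
Tool frame: the origin (TCP) lies midway between the tips of the shut fingers; the grasp point (between the pads) lies 19 mm behind it (robot.grip_depth is the z of the grasp point in the tool frame, in m); z points along the fingers, y is the line along which they close (so a half turn about z gives the same grasp; the last joint's range is limited). The gripper opens to 92 mm and grips with 3 to 60 N. Pads are 19 mm wide; open, the fingers measure 130 mm over their backs; the gripper's body (75 mm by 190 mm) begins 47 mm behind the grasp point.
Start: joints at [1.145, 0.342, 1.524, -0, 1.275, -0.146], TCP at [0.145, 0.505, 0.227] pointing down, gripper open.
Joint ranges: [-2.53, 2.53], [-0.77, 2.02], [0.04, 2.7], [-1, 4.14], [0.28, 2.66], [-3.11, 3.11]. Speed limits (rad/s): [2.57, 2.57, 3.14, 3.14, 3.14, 3.14].

### API

Orientations are given as [roll, pitch, yaw] about the fixed x, y, z axes, in that order (R = Rz(yaw) Ry(pitch) Rx(roll)).
In Python, from cell import robot, viewer gives the robot as it stands.
- The arm moves only by the tool step_arm, never from a script. Its argument "increments" is a list of rows, each an object with "delta_pos": the shift along the tool's x, y, z in cm, a list of three; "dr": the turn, a rotation vector about the tool's x, y, z in degrees, a list of three; "fingers": the closure, from -1 (fully open) to 1 (shut), so that 0 is half open. In form: [{"delta_pos": [tx, ty, tz], "dr": [wx, wy, wz], "fingers": fingers}, ...]. A call has exactly 5 rows; each row is the pose to reach, as a shift and turn from the pose commanded when the call began, along the tool's axes at that moment; what a row does not reach only later rows make up. A row lasts 1/8 s, in which the tool goes at most 62.5 mm and 10.7 degrees, less where a joint would pass 70% of its speed; a pose out of reach is approached as far as the arm can. A call with a gripper value outside its range is refused whole. The fingers move at their own pace and stop on an object; "newtons" is the grip in N (left out, the last holds). Time passes only in rows, so rows that repeat a pose let the fingers close, or fill a call up. It gives the time, the measured TCP pose, the force, the opening and the grip force at its end, in the units of the state.
- robot.observe(): the state, without advancing time (a new reading comes with each control period).
- viewer.read_camera(name): name is "scene" or "top" or "wrist"; returns the picture (384x512x3 uint8, red, green, blue); there is no depth.
- viewer.camera_params(name): a dict with "K" (3x3 intrinsics, pixels), "T" (4x4, takes a point from camera to world coordinates). Camera axes: x right, y down, z forward; pixel columns grow to the right and rows downward; lengths in m; the calibration is good to about 2 mm. A picture is of the moment at which its call begins: read the wrist's pose just before it. camera_params takes no time and is no camera call; for the wrist camera it gives the pose at the moment of the call.
- robot.hand_in(): hands the job in; it is judged then, once.
The state is a dict: "time": time; "qpos": joint angles; "qvel": joint speeds; "joint_efforts": joint torques, N m; "tool_pos": TCP position; "tool_rot": TCP orientation; "contact_force": force on the tool from outside, world axes, zero at the start; "torque": the same for the moment, N m; "opening": finger opening in m; "grip_force": force on a finger pad.
Only numpy, scipy, OpenCV 4.12 (cv2) and the standard library are available. Lean on these libraries where they do the work, as an engineer would, in place of code of your own. Each camera call takes 0.05 s, during which the arm holds its last target. There are 200 camera calls.

## Working session

There is one attempt and no reset: what is moved stays moved. The work goes in short steps, Python scripts to look and compute and a tool call to move; the robot and the scene stay as the last step left them, time stands still between calls to the robot, and variables do not carry over. Pictures are saved under pics/ and viewed, at most 10 in all, crops included, and the job is handed in when it is done.

Besides the shell and the picture viewer there is one more tool, called after ">>>" by a JSON object that holds its "name" and its "arguments", one argument or row to a line. step_arm: Moves the arm, as the interface text tells. Its arguments: {"type":"object","properties":{"increments":{"type":"array"},"newtons":{"type":"number"}},"required":["increments"]}

```bash
ls; mkdir -p pics; cat > h.py <<'E'
import numpy as np, cv2
from cell import robot, viewer
from scipy.spatial.transform import Rotation as R
def snap(n,f):
    P=viewer.camera_params(n); im=viewer.read_camera(n); cv2.imwrite('pics/'+f,im[:,:,::-1]); return im,P
def ray(P,u,v):
    d=P['T'][:3,:3]@np.linalg.inv(P['K'])@np.array([u,v,1.]); return P['T'][:3,3],d
def onplane(P,u,v,z):
    o,d=ray(P,u,v); return o+d*(z-o[2])/d[2]
def proj(P,X):
    c=np.linalg.inv(P['T'])@np.append(X,1); p=P['K']@c[:3]; return p[:2]/p[2]
E
python3 - <<'E'
from h import *
a,P=snap('scene','s0.png'); b,Q=snap('top','t0.png')
print(P,Q); print(robot.observe()); print(robot.grip_depth)
cv2.imwrite('pics/c0.png',cv2.resize(np.vstack([a,b])[:,:,::-1],None,fx=.78,fy=.78))
E
```

```text
pics
{'K': array([[430.24955526,   0.        , 258.01970519],
       [  0.        , 430.24955526, 190.45614655],
       [  0.        ,   0.        ,   1.        ]]), 'T': array([[ 0.87051142,  0.33545407, -0.36011171,  1.00441286],
       [ 0.49193808, -0.61447836,  0.61677652, -0.65087618],
       [-0.01438066, -0.71406366, -0.69993306,  0.88789553],
       [ 0.        ,  0.        ,  0.        ,  1.        ]])} {'K': array([[416.85120302,   0.        , 247.6744456 ],
       [  0.        , 416.85120302, 188.79418268],
       [  0.        ,   0.        ,   1.        ]]), 'T': array([[-1.78155691e-02, -9.88021768e-01,  1.53282719e-01,
         4.86608513e-01],
       [-9.99837786e-01,  1.80107675e-02, -1.15138890e-04,
         2.34598641e-04],
       [-2.64697967e-03, -1.53259905e-01, -9.88182369e-01,
         9.16272180e-01],
       [ 0.00000000e+00,  0.00000000e+00,  0.00000000e+00,
         1.00000000e+00]])}
{'time': 0.1, 'qpos': array([ 1.14501285e+00,  3.42656646e-01,  1.52488066e+00,  2.38178264e-05,
        1.27538129e+00, -1.45964551e-01]), 'qvel': array([ 0.00101427, -0.00219123, -0.00148642, -0.00190163, -0.00058706,
        0.00020741]), 'joint_efforts': array([ 1.54007334e-04, -4.32015359e+01, -2.44688988e+01,  7.18233478e-02,
        5.27624774e-02, -2.94422910e-05]), 'tool_pos': array([0.14480819, 0.50428313, 0.22612683]), 'tool_rot': array([-3.14028413e+00, -2.15388153e-04,  2.86176664e+00]), 'contact_force': array([-0.32190528, -0.53803517,  0.4885459 ]), 'torque': array([ 0.03511601,  0.00272452, -0.0127842 ]), 'grip_force': 0.0, 'opening': 0.09193763706552045}
-0.0188
```

View pics/c0.png

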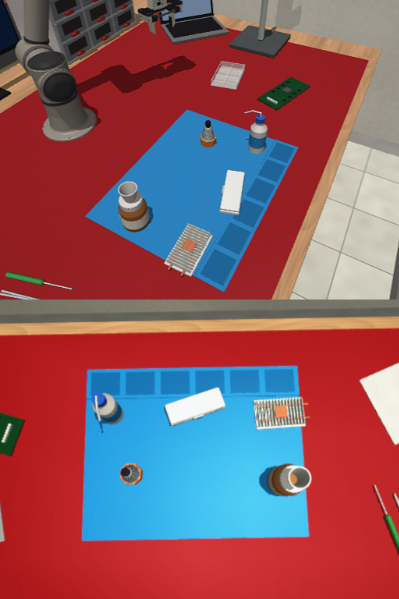

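The picture shows the sleeve at about (168,223) in the top view and the jar at about (375,231). The wash bottle, bit case and heat sink are further from the robot. I'll look closer.

```bash
python3 - <<'E'
from h import *
s=cv2.imread('pics/s0.png'); t=cv2.imread('pics/t0.png')
P=viewer.camera_params('scene');Q=viewer.camera_params('top')
def crop(i,x,y,w,h,k): return cv2.resize(i[y:y+h,x:x+w],(w*k,h*k),interpolation=cv2.INTER_CUBIC)
row1=np.hstack([crop(t,138,193,60,50,6),crop(s,237,142,60,50,6)])
row2=np.hstack([crop(t,325,195,90,75,4),crop(s,130,220,90,75,4)])
cv2.imwrite('pics/c1.png',np.vstack([row1,row2]))
for n,i,C,box in (('top',t,Q,(138,193,60,60)),('scene',s,P,(237,142,60,55))):
    x,y,w,h=box; c=i[y:y+h,x:x+w]; H=cv2.cvtColor(c,cv2.COLOR_BGR2HSV)
    m=cv2.inRange(H,(3,110,90),(20,255,255)); 
    ys,xs=np.nonzero(m); print(n,len(xs),xs.min()+x,xs.max()+x,ys.min()+y,ys.max()+y, onplane(C,(xs.min()+xs.max())/2+x,(ys.min()+ys.max())/2+y,.02))
    k=cv2.inRange(c,(0,0,0),(60,60,60)); n_,l,st,ce=cv2.connectedComponentsWithStats(k); 
    for a,b in zip(st[1:],ce[1:]):
        if a[4]>15: print('dark',a,b+[x,y],onplane(C,*(b+[x,y]),.1))
E
```

```text
top 171 154 181 211 236 [0.55330657 0.1737554  0.02      ]
dark [17 22 12 11 91] [160.48351648 220.69230769] [0.55309921 0.17208457 0.1       ]
scene 153 257 276 172 188 [0.55816892 0.16432906 0.02      ]
dark [27 12  6 10 52] [266.42307692 158.65384615] [0.55669017 0.16667801 0.1       ]
```

View pics/c1.png

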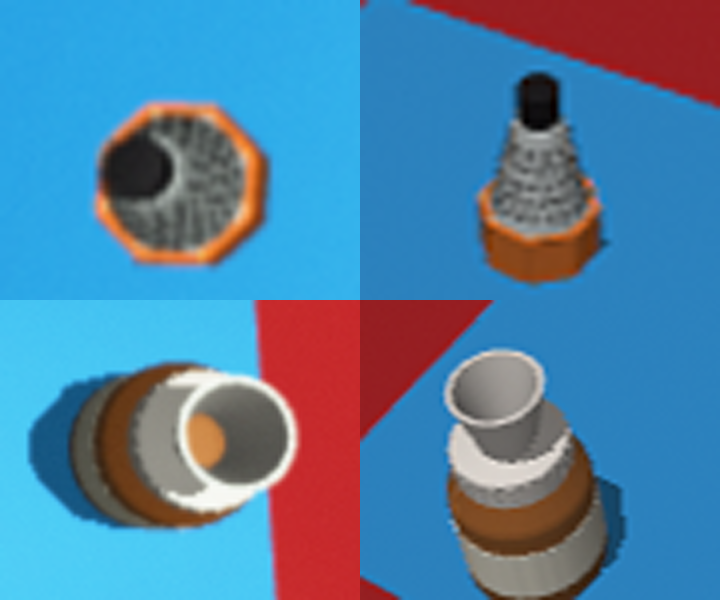

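```bash
python3 - <<'E'
from h import *
print([a for a in dir(robot) if a[0]!='_'],[a for a in dir(viewer) if a[0]!='_'])
P=viewer.camera_params('scene');Q=viewer.camera_params('top');W=viewer.camera_params('wrist');print(W['T'],W['K'])
def tri(a,b):
    o1,d1=ray(P,*a);o2,d2=ray(Q,*b);A=np.stack([d1,-d2],1);s=np.linalg.lstsq(A,o2-o1,rcond=None)[0]
    p,q=o1+s[0]*d1,o2+s[1]*d2;return (p+q)/2,np.linalg.norm(p-q)
print('rim',tri((163.6,241.8),(384.3,227.6)))
print('captop',tri((326.5/1e9+237+178/6,142+78/6),(138+137/6,193+166/6)))
def rim(im,x,y,w,h,C):
    c=im[y:y+h,x:x+w];m=cv2.inRange(cv2.cvtColor(c,cv2.COLOR_BGR2HSV),(0,0,190),(180,60,255));return m
t=cv2.imread('pics/t0.png');s=cv2.imread('pics/s0.png')
for n,i,C,(u,v),r in (('top',t,Q,(384.3,227.6),11),('scene',s,P,(163.6,241.8),10)):
    pts=[]
    g=i.min(axis=2).astype(float)
    for a in np.linspace(0,2*np.pi,48,endpoint=False):
        rr=np.arange(6,18,.25); prof=np.array([cv2.getRectSubPix(i[:,:,0:1].astype(np.float32) if 0 else g.astype(np.float32),(1,1),(u+q*np.cos(a),v+q*np.sin(a)))[0,0] for q in rr])
        k=prof.argmax(); pts.append((u+rr[k]*np.cos(a),v+rr[k]*np.sin(a)))
    e=cv2.fitEllipse(np.float32(pts)); print(n,e,onplane(C,*e[0],.16))
E
```

```text
['IKError', 'grip_depth', 'hand_in', 'observe'] ['camera_params', 'read_camera']
[[ 0.27634708  0.92766884  0.25112309  0.07686653]
 [ 0.96105696 -0.26638032 -0.07355978  0.52403308]
 [-0.00134486  0.26167163 -0.96515602  0.38455109]
 [ 0.          0.          0.          1.        ]] [[307.18295136   0.         256.03494619]
 [  0.         307.18295136 190.52214515]
 [  0.           0.           1.        ]]
rim (array([ 0.52851063, -0.24554126,  0.15994116]), np.float64(0.00023720281617550898))
captop (array([0.55364621, 0.17054346, 0.10885891]), np.float64(0.0031157785631180934))
top ((383.6332702636719, 228.32818603515625), (26.89112663269043, 28.944438934326172), 159.28225708007812) [ 0.52712701 -0.24430825  0.16      ]
scene ((162.35247802734375, 243.58349609375), (19.29180145263672, 27.211423873901367), 36.543052673339844) [ 0.52937033 -0.25070322  0.16      ]
```

```bash
cat >> h.py <<'E'
def basis(theta,yaw):  # tool R: theta=tilt toward tool-x heading direction, yaw=heading (deg) of tool x when pointing down
    return R.from_euler('z',yaw,degrees=True)*R.from_euler('x',180,degrees=True)*R.from_euler('y',theta,degrees=True)
def pose():
    o=robot.observe(); return o['tool_pos'],R.from_euler('xyz',o['tool_rot']),o
def inc(p,Rt,frm=None):
    p0,R0,o=pose()
    if frm: p0,R0=frm
    print('dpos cm',np.round(R0.inv().apply(np.array(p)-p0)*100,2),'dr',np.round((R0.inv()*Rt).as_rotvec(degrees=True),2))
E
python3 - <<'E'
from h import *
Q=viewer.camera_params('top')
print('bottle',onplane(Q,107/.78,(410-299.5)/.78,.12))
t=cv2.imread('pics/t0.png')
print('case',[onplane(Q,u/.78,(v-299.5)/.78,.028)[:2] for u,v in((168,425),(225,405),(164,408),(222,388))])
print('hs',[onplane(Q,u/.78,(v-299.5)/.78,.026)[:2] for u,v in((256,430),(306,425))])
inc([.555,.15,.23],basis(0,90))
W=viewer.camera_params('wrist');p,r,o=pose();print(r.inv().apply(W['T'][:3,3]-p),r.inv().apply(W['T'][:3,2]))
E
```

```text
bottle [0.70797555 0.21599519 0.12      ]
case [array([0.68719338, 0.06939812]), array([ 0.74191074, -0.09169399]), array([0.73638009, 0.08037702]), array([ 0.79196134, -0.08480424])]
hs [array([ 0.66884702, -0.17604204]), array([ 0.68053706, -0.31648561])]
dpos cm [-49.21 -22.72  -0.37] dr [-7.000e-02  4.000e-02  7.397e+01]
[ 7.07877970e-02  9.76585189e-06 -1.58409162e-01] [-2.61879522e-01 -7.84074957e-05  9.65100570e-01]
```

>>> {"name": "step_arm", "arguments": {
  "increments": [
    {"delta_pos":[-5,-2.3,1],"dr":[0,0,10],"fingers":-1},
    {"delta_pos":[-10.5,-4.8,2],"dr":[0,0,20],"fingers":-1},
    {"delta_pos":[-16,-7.3,2],"dr":[0,0,30],"fingers":-1},
    {"delta_pos":[-21.5,-9.8,2],"dr":[0,0,40],"fingers":-1},
    {"delta_pos":[-27,-12.3,2],"dr":[0,0,50],"fingers":-1}
  ]
}}

```text
time: 0.72
tool_pos: [0.3716, 0.3103, 0.2065]
tool_rot: [-3.141, -0.0, 1.983]
contact_force: [0.8, 0.5, -0.1]
opening: 0.0922
grip_force: 0.0
```

```bash
python3 - <<'E'
from h import *
inc([.555,.15,.23],basis(0,90)); p,r,o=pose(); print(o)
E
```

```text
dpos cm [-22.04  10.37  -2.35] dr [-2.000e-02 -0.000e+00  2.364e+01]
{'time': 0.725, 'qpos': array([5.37217958e-01, 2.86047436e-01, 1.66453143e+00, 1.64760713e-04,
       1.19124675e+00, 1.24500884e-01]), 'qvel': array([-0.98173447,  0.09867482, -0.14083438,  0.00103086,  0.03669957,
        0.40936284]), 'joint_efforts': array([ 4.67132181e+00, -4.09637117e+01, -2.18864179e+01, -2.37811671e-02,
        2.60414500e-01, -5.70314080e-01]), 'tool_pos': array([0.37160443, 0.31033099, 0.206539  ]), 'tool_rot': array([-3.14134249e+00, -1.22907289e-04,  1.98345232e+00]), 'contact_force': array([ 0.77432531,  0.49669372, -0.13116149]), 'torque': array([-0.06976723, -0.00903816, -0.04701294]), 'grip_force': 0.0, 'opening': 0.09220896079809339}
```

>>> {"name": "step_arm", "arguments": {
  "increments": [
    {"delta_pos":[-5.5,2.6,-0.6],"dr":[0,0,8],"fingers":-1},
    {"delta_pos":[-11,5.2,-1.2],"dr":[0,0,16],"fingers":-1},
    {"delta_pos":[-16.5,7.8,-1.8],"dr":[0,0,23.6],"fingers":-1},
    {"delta_pos":[-22,10.4,-2.3],"dr":[0,0,23.6],"fingers":-1},
    {"delta_pos":[-22,10.4,-2.3],"dr":[0,0,23.6],"fingers":-1}
  ]
}}

```text
time: 1.35
tool_pos: [0.5574, 0.1498, 0.229]
tool_rot: [3.141, 0.001, 1.572]
contact_force: [-0.7, 0.2, -0.4]
opening: 0.0916
grip_force: 0.0
```

```bash
python3 - <<'E'
from h import *
im,W=snap('wrist','w0.png'); p,r,o=pose(); print(o['qpos'],p,o['tool_rot'],o['time'])
np.savez('w0.npz',K=W['K'],T=W['T'])
E
```

```text
[1.33084559e-01 4.35242467e-01 1.37456074e+00 2.04341651e-04
 1.33320934e+00 1.29772765e-01] [0.55558535 0.15152482 0.22878135] [-3.14015900e+00 -1.31162684e-05  1.57405988e+00] 1.4
```

View pics/w0.png

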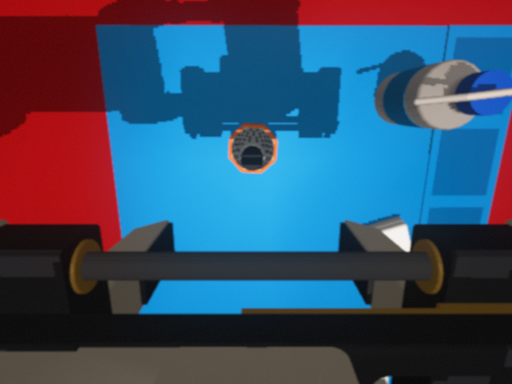

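```bash
python3 - <<'E'
from h import *
i=cv2.imread('pics/w0.png');C=dict(np.load('w0.npz'))
x,y=220,115; c=i[y:185,x:290]; H=cv2.cvtColor(c,cv2.COLOR_BGR2HSV)
m=cv2.inRange(H,(3,90,70),(20,255,255)); k=max(cv2.findContours(m,0,1)[0],key=cv2.contourArea); h=cv2.convexHull(k)
print(h.reshape(-1,2)+[x,y]); b=cv2.boundingRect(h)
for z in(0.03,): print('collar',onplane(C,x+b[0]+(b[2]-1)/2,y+b[1]+(b[3]-1)/2,z))
w=np.array([onplane(C,u+x,v+y,.03)[:2] for u,v in h.reshape(-1,2)]); print('size',np.ptp(w,axis=0), cv2.minAreaRect(np.float32(w*1000)), (w.max(0)+w.min(0))/2)
d=cv2.inRange(c,(0,0,0),(45,45,45));n,l,st,ce=cv2.connectedComponentsWithStats(d)
for a,q in zip(st[1:],ce[1:]):
  if a[4]>20: print('cap',a,q+[x,y],onplane(C,*(q+[x,y]),.104))
print(proj(C,[.555,.17,.104]),proj(C,[.555,.17,.03]))
cv2.imwrite('pics/c2.png',cv2.resize(c,None,fx=8,fy=8,interpolation=cv2.INTER_CUBIC))
E
```

```text
[[259 124]
 [263 125]
 [268 129]
 [269 130]
 [274 137]
 [276 140]
 [276 149]
 [275 159]
 [269 165]
 [262 171]
 [260 172]
 [252 172]
 [242 171]
 [234 163]
 [229 157]
 [229 140]
 [230 138]
 [232 135]
 [238 129]
 [244 124]]
collar [0.55283471 0.17439165 0.03      ]
size [0.05485042 0.05572394] ((552.8479614257812, 173.8994140625), (55.88716125488281, 54.63164138793945), 88.74993133544922) [0.55273115 0.17382547]
cap [24 32 16  7 86] [251.77906977 150.38372093] [0.55298179 0.18171918 0.104     ]
[253.97190375 162.93758896] [254.36449149 151.77529663]
```

View pics/c2.png

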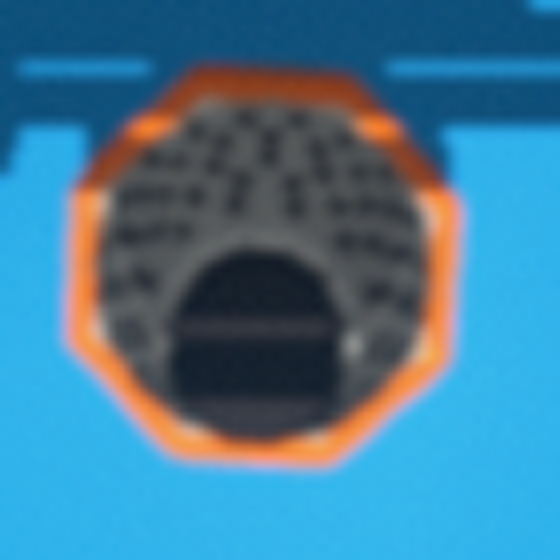

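```bash
python3 - <<'E'
from h import *
cap=np.array([.553,.173,.094]);b=basis(-37,88);d=b.as_matrix()[:,2];print(d)
inc(cap-.062*d,b); inc(cap+.008*d,b)
E
```

```text
[-0.02100304 -0.60144841 -0.79863551]
dpos cm [ 5.88 -0.1   8.53] dr [  0.63 -36.99   2.14]
dpos cm [ 1.67 -0.25 14.12] dr [  0.63 -36.99   2.14]
```

>>> {"name": "step_arm", "arguments": {
  "increments": [
    {"delta_pos":[1.5,0,2],"dr":[0,-9,0.5],"fingers":-1},
    {"delta_pos":[3,0,4],"dr":[0,-18,1],"fingers":-1},
    {"delta_pos":[4.5,0,6.3],"dr":[0,-28,1.6],"fingers":-1},
    {"delta_pos":[5.9,-0.1,8.5],"dr":[0.6,-37,2.1],"fingers":-1},
    {"delta_pos":[5.9,-0.1,8.5],"dr":[0.6,-37,2.1],"fingers":-1}
  ]
}}

```text
time: 2.02
tool_pos: [0.5501, 0.2151, 0.1388]
tool_rot: [-3.131, 0.651, 1.553]
contact_force: [-0.1, -0.1, 0.5]
opening: 0.0918
grip_force: 0.0
```

```bash
python3 - <<'E'
from h import *
cap=np.array([.553,.173,.094]);b=basis(-37,88);d=b.as_matrix()[:,2]
inc(cap+.008*d,b); im,W=snap('wrist','w1.png');p,r,o=pose();print(o['qpos'],p,o['tool_rot'])
E
```

```text
dpos cm [-0.63  0.44  6.91] dr [-0.03  0.3   0.76]
[ 0.517874    0.77233646  1.19564053 -0.54043137  1.55252459  0.65963874] [0.55161599 0.21388778 0.14204084] [-3.13727706  0.64735974  1.54668046]
```

View pics/w1.png

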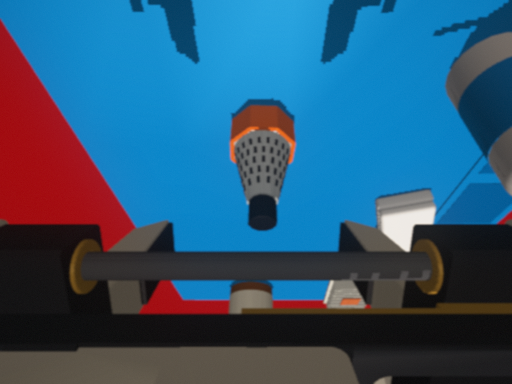

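```bash
python3 - <<'E'
from h import *
W=viewer.camera_params('wrist')
for z in(.084,.104,.03): print(z,proj(W,[.553,.173,z]))
i=cv2.imread('pics/w1.png')[185:235,235:290]
d=cv2.inRange(i,(0,0,0),(50,50,50));n,l,st,ce=cv2.connectedComponentsWithStats(d)
for a,q in zip(st[1:],ce[1:]):
  if a[4]>30: print(a+[235,185,0,0,0],q+[235,185])
cap=np.array([.553,.173,.094]);b=basis(-37,88);d=b.as_matrix()[:,2]
inc(cap+.008*d,b);p,r,o=pose();print(p,o['tool_rot'],o['qvel'])
E
```

```text
0.084 [260.10947484 197.39347591]
0.104 [260.23804243 219.1836315 ]
0.03 [259.8201112  148.35095932]
[250 195  26  34 789] [262.05069708 211.7756654 ]
dpos cm [-0.36  0.26  7.09] dr [0.13 0.09 0.49]
[0.55161599 0.21388778 0.14204084] [-3.13727706  0.64735974  1.54668046] [-0.05626149 -0.09184879 -0.02260301 -0.00577021 -0.00460839 -0.01206737]
```

>>> {"name": "step_arm", "arguments": {
  "increments": [
    {"delta_pos":[-0.3,0.3,2],"dr":[0,0,0.4],"fingers":-1},
    {"delta_pos":[-0.4,0.3,4.5],"dr":[0,0,0.4],"fingers":-1},
    {"delta_pos":[-0.4,0.3,7],"dr":[0,0,0.4],"fingers":-1},
    {"delta_pos":[-0.4,0.3,7],"dr":[0,0,0.4],"fingers":-0.3},
    {"delta_pos":[-0.4,0.3,7],"dr":[0,0,0.4],"fingers":1}
  ],
  "newtons": 40
}}

```text
time: 2.7
tool_pos: [0.5561, 0.1668, 0.0937]
tool_rot: [3.13, 0.643, 1.526]
contact_force: [0.1, -0.8, -0.0]
opening: 0.0762
grip_force: 0.0
```

>>> {"name": "step_arm", "arguments": {
  "increments": [
    {"delta_pos":[0,0,0],"dr":[0,0,0],"fingers":1},
    {"delta_pos":[0,0,0],"dr":[0,0,0],"fingers":1},
    {"delta_pos":[0,0,0],"dr":[0,0,0],"fingers":1},
    {"delta_pos":[0,0,0],"dr":[0,0,0],"fingers":1},
    {"delta_pos":[0,0,0],"dr":[0,0,0],"fingers":1}
  ]
}}

```text
time: 3.32
tool_pos: [0.5552, 0.1667, 0.0912]
tool_rot: [3.134, 0.646, 1.53]
contact_force: [-0.6, 0.2, 1.4]
opening: 0.0263
grip_force: 0.1
```

```bash
python3 - <<'E'
from h import *
p,r,o=pose();print(o); im,W=snap('wrist','w2.png')
E
```

```text
{'time': 3.325, 'qpos': array([ 0.45322187,  0.7881388 ,  1.3214186 , -0.5718036 ,  1.39970858,
        0.69867539]), 'qvel': array([5.10251102e-05, 1.07985619e-03, 1.85645288e-03, 1.71975871e-03,
       3.06979549e-03, 4.81137444e-04]), 'joint_efforts': array([ 3.07713950e-02, -5.93477011e+01, -1.98653430e+01, -2.07073241e+00,
        1.76722828e+00, -2.19927431e-02]), 'tool_pos': array([0.55518973, 0.1667126 , 0.09115389]), 'tool_rot': array([3.13440703, 0.64576408, 1.53000743]), 'contact_force': array([-0.63051557,  0.18931498,  1.35868984]), 'torque': array([0.25046042, 0.0360396 , 0.00129453]), 'grip_force': 0.10386769892647862, 'opening': 0.02631607313494493}
```

View pics/w2.png

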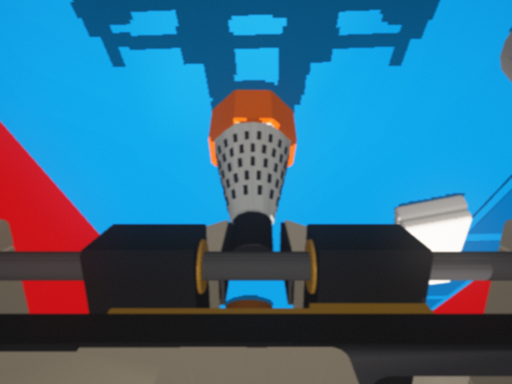

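>>> {"name": "step_arm", "arguments": {
  "increments": [
    {"delta_pos":[0,0,0.2],"dr":[0,0,0],"fingers":1},
    {"delta_pos":[0,0,0.2],"dr":[0,0,0],"fingers":1},
    {"delta_pos":[0,0,0.2],"dr":[0,0,0],"fingers":1},
    {"delta_pos":[0,0,0.2],"dr":[0,0,0],"fingers":1},
    {"delta_pos":[0,0,0.2],"dr":[0,0,0],"fingers":1}
  ]
}}

```text
time: 4.0
tool_pos: [0.5554, 0.1656, 0.0909]
tool_rot: [3.133, 0.646, 1.529]
contact_force: [-1.9, 1.8, 7.8]
opening: 0.0211
grip_force: 40.0
```

>>> {"name": "step_arm", "arguments": {
  "increments": [
    {"delta_pos":[0.3,0,-0.4],"dr":[0,0,0],"fingers":1},
    {"delta_pos":[1.2,0,-1.6],"dr":[0,0,0],"fingers":1},
    {"delta_pos":[-2.4,0,-3.2],"dr":[0,0,0],"fingers":1},
    {"delta_pos":[-4.2,0,-5.6],"dr":[0,0,0],"fingers":1},
    {"delta_pos":[-6,0,-8],"dr":[0,0,0],"fingers":1}
  ]
}}

```text
time: 4.62
tool_pos: [0.5546, 0.1664, 0.1905]
tool_rot: [3.135, 0.645, 1.53]
contact_force: [-0.2, -0.3, -0.4]
opening: 0.0205
grip_force: 39.9
```

```bash
python3 - <<'E'
from h import *
a,P=snap('scene','s1.png'); b,W=snap('wrist','w3.png')
p,r,o=pose(); u,v=proj(P,p).astype(int); print(u,v,o['qpos'])
c=cv2.resize(a[max(v-60,0):v+80,u-70:u+70],(384,384)); cv2.imwrite('pics/c3.png',np.hstack([c,b[:, 100:430]])[:,:,::-1])
E
```

```text
266 131 [ 0.45335009  0.67742037  1.23164323 -0.5628873   1.56311615  0.59412937]
```

View pics/c3.png

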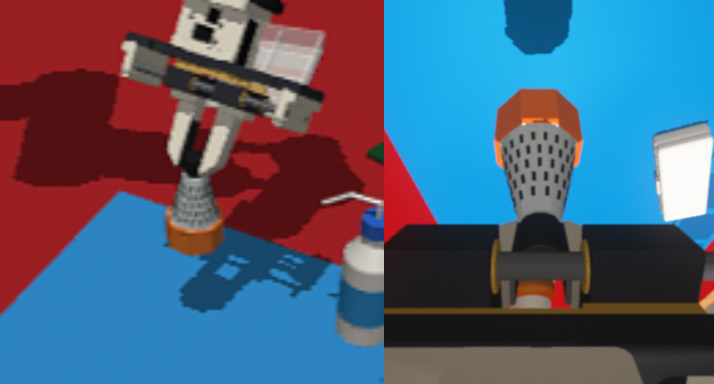

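>>> {"name": "step_arm", "arguments": {
  "increments": [
    {"delta_pos":[0,-1,0],"dr":[0,10,0],"fingers":1},
    {"delta_pos":[0,-2,0],"dr":[0,20,0],"fingers":1},
    {"delta_pos":[0,-3,0],"dr":[0,30,0],"fingers":1},
    {"delta_pos":[0,-4,0],"dr":[0,40,0],"fingers":1},
    {"delta_pos":[0,-5,0],"dr":[0,50,0],"fingers":1}
  ]
}}

```text
time: 5.35
tool_pos: [0.5044, 0.1681, 0.1892]
tool_rot: [3.135, -0.232, 1.536]
contact_force: [0.1, -1.0, -0.8]
opening: 0.021
grip_force: 39.9
```

>>> {"name": "step_arm", "arguments": {
  "increments": [
    {"delta_pos":[0,0,0],"dr":[0,10,0],"fingers":1},
    {"delta_pos":[0,0,0],"dr":[0,20,0],"fingers":1},
    {"delta_pos":[0,0,0],"dr":[0,30,0],"fingers":1},
    {"delta_pos":[0,0,0],"dr":[0,40,0],"fingers":1},
    {"delta_pos":[0,0,0],"dr":[0,48,0],"fingers":1}
  ]
}}

```text
time: 5.98
tool_pos: [0.5049, 0.167, 0.1886]
tool_rot: [3.132, -1.07, 1.541]
contact_force: [-0.5, -0.0, -1.0]
opening: 0.021
grip_force: 39.9
```

```bash
python3 - <<'E'
from h import *
b,W=snap('wrist','w4.png')
p,r,o=pose(); print(o['qpos'],p,o['tool_rot'],r.as_matrix()[:,2],o['contact_force'],o['torque'])
inc([.5,.12,.08],basis(61,88)); inc([.5,.12,.0115],basis(61,88))
a,P=snap('scene','s2.png'); u,v=proj(P,p).astype(int)
c=cv2.resize(a[max(v-70,0):v+70,u-70:u+70],(384,384)); cv2.imwrite('pics/c4.png',np.hstack([c,b[:, 100:430]])[:,:,::-1])
E
```

```text
[-0.37711628  0.5759628   1.81646216  0.99640256  1.41993412 -0.86292258] [0.50431859 0.1663839  0.18643664] [-3.14120675 -1.07484397  1.53043893] [ 0.03509975  0.87881527 -0.47586945] [ 0.60730168 -1.60876855 -4.07726107] [-0.91428534  0.09111685  0.03766309]
dpos cm [-11.58  -0.24   0.97] dr [ 0.25 -0.58 -0.15]
dpos cm [-17.6   -0.24   4.23] dr [ 0.25 -0.58 -0.15]
```

View pics/c4.png

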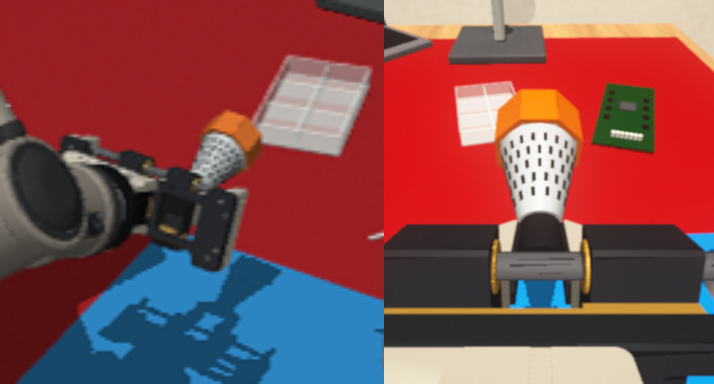

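```bash
python3 - <<'E'
from h import *
p,r,o=pose(); print(o['contact_force'],o['torque'],o['qvel'])
inc([.503,.17,.04],basis(61,88)); inc([.503,.17,.02],basis(61,88)); 
E
```

```text
[ 0.17990667  0.09602464 -1.0642999 ] [-0.73622575  0.09366658 -0.01495943] [ 0.04529101 -0.06910155 -0.03203096 -0.05616742 -0.04509301  0.08676314]
dpos cm [-12.66  -0.12   7.36] dr [ 0.19 -0.15 -0.2 ]
dpos cm [-14.41  -0.11   8.33] dr [ 0.19 -0.15 -0.2 ]
```

>>> {"name": "step_arm", "arguments": {
  "increments": [
    {"delta_pos":[-3,0,1.8],"dr":[0,0,0],"fingers":1},
    {"delta_pos":[-6.5,0,3.8],"dr":[0,0,0],"fingers":1},
    {"delta_pos":[-10,-0.1,5.8],"dr":[0,0,0],"fingers":1},
    {"delta_pos":[-12,-0.1,7],"dr":[0,0,0],"fingers":1},
    {"delta_pos":[-12.7,-0.1,7.4],"dr":[0,0,0],"fingers":1}
  ]
}}

```text
time: 6.7
tool_pos: [0.5043, 0.1715, 0.0413]
tool_rot: [3.133, -1.063, 1.543]
contact_force: [0.1, 0.8, -0.8]
opening: 0.0207
grip_force: 39.9
```

>>> {"name": "step_arm", "arguments": {
  "increments": [
    {"delta_pos":[-0.5,0,0.3],"dr":[0,0,0],"fingers":1},
    {"delta_pos":[-0.9,0,0.5],"dr":[0,0,0],"fingers":1},
    {"delta_pos":[-1.3,0,0.7],"dr":[0,0,0],"fingers":1},
    {"delta_pos":[-1.5,0,0.85],"dr":[0,0,0],"fingers":1},
    {"delta_pos":[-1.5,0,0.85],"dr":[0,0,0],"fingers":1}
  ]
}}

```text
time: 7.32
tool_pos: [0.5047, 0.1708, 0.0252]
tool_rot: [3.13, -1.065, 1.545]
contact_force: [0.1, 0.5, 0.2]
opening: 0.0209
grip_force: 39.9
```

```bash
python3 - <<'E'
from h import *
p,r,o=pose(); print(o['qpos'],o['contact_force'],o['torque'],p)
inc([.503,.17,.0115],basis(61,88)); 
E
```

```text
[-0.365593    0.87909     1.85031285  1.07270055  1.23235762 -1.16334596] [0.13870604 0.45891747 0.21677092] [-0.71738295  0.03494603 -0.01592047] [0.50472172 0.17083151 0.02515673]
dpos cm [-1.24 -0.18  0.58] dr [ 0.25 -0.    0.24]
```

>>> {"name": "step_arm", "arguments": {
  "increments": [
    {"delta_pos":[-0.3,0,0.15],"dr":[0,0,0],"fingers":1},
    {"delta_pos":[-0.5,0,0.25],"dr":[0,0,0],"fingers":1},
    {"delta_pos":[-0.7,0,0.35],"dr":[0,0,0],"fingers":1},
    {"delta_pos":[-0.8,0,0.4],"dr":[0,0,0],"fingers":1},
    {"delta_pos":[-0.8,0,0.4],"dr":[0,0,0],"fingers":1}
  ]
}}

```text
time: 7.95
tool_pos: [0.5047, 0.1705, 0.0161]
tool_rot: [3.13, -1.065, 1.545]
contact_force: [-0.3, 0.9, -0.7]
opening: 0.0214
grip_force: 39.9
```

>>> {"name": "step_arm", "arguments": {
  "increments": [
    {"delta_pos":[-0.15,0,0.1],"dr":[0,0,0],"fingers":1},
    {"delta_pos":[-0.25,0,0.15],"dr":[0,0,0],"fingers":1},
    {"delta_pos":[-0.35,0,0.2],"dr":[0,0,0],"fingers":1},
    {"delta_pos":[-0.35,0,0.2],"dr":[0,0,0],"fingers":1},
    {"delta_pos":[-0.35,0,0.2],"dr":[0,0,0],"fingers":1}
  ]
}}

```text
time: 8.57
tool_pos: [0.5048, 0.1705, 0.0123]
tool_rot: [3.129, -1.065, 1.545]
contact_force: [-0.3, 0.4, 0.2]
opening: 0.0212
grip_force: 39.9
```

```bash
python3 - <<'E'
from h import *
p,r,o=pose(); print(o['contact_force'],o['torque'],p)
a,P=snap('scene','s3.png');b,W=snap('wrist','w5.png')
u,v=proj(P,[.5,.19,.03]).astype(int)
c=cv2.resize(a[max(v-45,0):v+45,u-55:u+55],(470,384)); cv2.imwrite('pics/c5.png',np.hstack([c,b[:, 110:430]])[:,:,::-1])
E
```

```text
[-0.29833525  0.44843609  0.15464241] [-0.46616742  0.05373651  0.0206082 ] [0.50481453 0.17051655 0.01228297]
```

>>> {"name": "step_arm", "arguments": {
  "increments": [
    {"delta_pos":[0,0,0],"dr":[0,0,0],"fingers":0.4},
    {"delta_pos":[0,0,0],"dr":[0,0,0],"fingers":0},
    {"delta_pos":[0,0,0],"dr":[0,0,0],"fingers":-0.3},
    {"delta_pos":[0,0,0],"dr":[0,0,0],"fingers":-0.6},
    {"delta_pos":[0,0,0],"dr":[0,0,0],"fingers":-1}
  ]
}}

```text
time: 9.3
tool_pos: [0.5048, 0.1705, 0.0122]
tool_rot: [3.129, -1.065, 1.545]
contact_force: [-0.1, 0.4, 0.2]
opening: 0.0625
grip_force: 0.0
```

>>> {"name": "step_arm", "arguments": {
  "increments": [
    {"delta_pos":[0,0,-1],"dr":[0,0,0],"fingers":-1},
    {"delta_pos":[0,0,-4],"dr":[0,0,0],"fingers":-1},
    {"delta_pos":[0,0,-8],"dr":[0,0,0],"fingers":-1},
    {"delta_pos":[0,0,-11],"dr":[0,0,0],"fingers":-1},
    {"delta_pos":[3,0,-13],"dr":[0,-8,0],"fingers":-1}
  ]
}}

```text
time: 9.93
tool_pos: [0.5002, 0.0683, 0.0984]
tool_rot: [-3.139, -0.925, 1.526]
contact_force: [0.6, -0.2, -0.0]
opening: 0.0921
grip_force: 0.0
```

```bash
python3 - <<'E'
from h import *
a,P=snap('scene','s4.png');b,W=snap('wrist','w6.png');np.savez('w6.npz',**W)
p,r,o=pose(); print(p,o['tool_rot'],o['opening'],o['qpos'])
u,v=proj(P,[.5,.19,.03]).astype(int)
print(u,v); c=cv2.resize(a[v-45:v+45,u-55:u+55],(400,328)); c=np.vstack([c,np.zeros((56,400,3),np.uint8)]); cv2.imwrite('pics/c6.png',np.hstack([c,b[:,60:450]])[:,:,::-1])
inc([.5,.19,.16],basis(-15,88))
E
```

```text
[0.50240982 0.07024335 0.10546112] [ 3.11914162 -0.91990251  1.55149697] 0.09208205417043673 [-0.5029015   0.66577924  1.7882123   0.82896244  1.32224239 -0.95921183]
253 166
dpos cm [11.59 -0.61  6.21] dr [  0.83 -67.71   0.14]
```

View pics/c6.png

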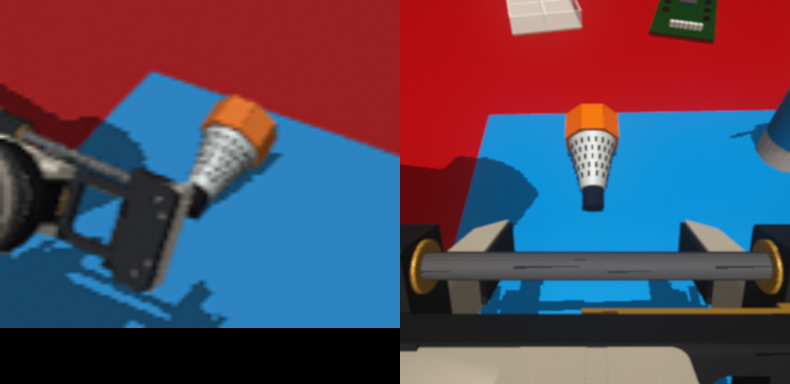

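```bash
python3 - <<'E'
from h import *
b,Q=snap('top','t1.png'); C=dict(np.load('w6.npz')); w=cv2.imread('pics/w6.png'); t=b[:,:,::-1]
S=viewer.camera_params('scene'); s=cv2.imread('pics/s4.png')
for n,i,c,box in (('top',t,Q,(110,170,100,90)),('wrist',w,C,(200,90,110,130)),('scene',s,S,(220,120,70,80))):
    x,y,ww,h=box; k=np.ascontiguousarray(i[y:y+h,x:x+ww])
    m=cv2.inRange(cv2.cvtColor(k,cv2.COLOR_BGR2HSV),(3,110,90),(20,255,255))
    q=max(cv2.findContours(m,0,1)[0],key=cv2.contourArea); r=cv2.minAreaRect(q); ctr=np.array(r[0])+[x,y]
    print(n,'collar',r,ctr,onplane(c,*ctr,.031))
    d=cv2.inRange(k,(0,0,0),(48,48,48)); _,l,st,ce=cv2.connectedComponentsWithStats(d)
    for a,e in zip(st[1:],ce[1:]):
        if 25<a[4]<1200: print('  dark',a,e+[x,y],onplane(c,*(e+[x,y]),.013))
E
```

```text
top collar ((24.0, 76.5), (25.0, 14.0), 90.0) [134.  246.5] [0.50536098 0.24161818 0.031     ]
  dark [59 73  7  8 51] [172.29411765 246.52941176] [0.50420981 0.16423388 0.013     ]
wrist collar ((50.86102294921875, 33.911354064941406), (44.23673629760742, 52.63665008544922), 82.7249984741211) [250.86102295 123.91135406] [0.50451573 0.25441565 0.031     ]
  dark [ 44 114  18   6  64] [252.75     206.953125] [0.50337311 0.15459823 0.013     ]
scene collar ((44.832759857177734, 35.24310302734375), (18.967212677001953, 13.62351131439209), 40.23635482788086) [264.83275986 155.24310303] [0.50529773 0.25026879 0.031     ]
  dark [  0  47  27  33 456] [234.55701754 182.40570175] [0.47643026 0.11642168 0.013     ]
  dark [30 52  5  9 29] [251.86206897 176.10344828] [0.50767201 0.16490089 0.013     ]
```

```bash
python3 - <<'E'
from h import *
b=basis(-8,89);d=b.as_matrix()[:,2];g=np.array([.505,.242,.031])+.0188*d
inc(g-.1*d,b); inc([.504,.16,.15],basis(25,89))
E
```

```text
dpos cm [11.63 -0.29 14.09] dr [  1.07 -60.84  -0.79]
dpos cm [ 9.07 -0.03  4.33] dr [  1.2  -27.85  -0.44]
```

>>> {"name": "step_arm", "arguments": {
  "increments": [
    {"delta_pos":[3.5,0,1],"dr":[0.3,-10,0],"fingers":-1},
    {"delta_pos":[6.5,0,2.5],"dr":[0.7,-20,-0.2],"fingers":-1},
    {"delta_pos":[9,0,5],"dr":[1.1,-30,-0.4],"fingers":-1},
    {"delta_pos":[10.5,-0.1,8],"dr":[1.1,-40,-0.5],"fingers":-1},
    {"delta_pos":[11.3,-0.2,11],"dr":[1.1,-50,-0.7],"fingers":-1}
  ]
}}

```text
time: 10.7
tool_pos: [0.5044, 0.2279, 0.1258]
tool_rot: [-3.139, -0.047, 1.553]
contact_force: [-0.2, -0.3, -0.9]
opening: 0.0916
grip_force: 0.0
```

```bash
python3 - <<'E'
from h import *
b=basis(-8,89);d=b.as_matrix()[:,2];g=np.array([.505,.242,.031])+.0188*d
inc(g-.08*d,b)
p,r,o=pose(); print(o['qpos'],p,o['tool_rot'])
E
```

```text
dpos cm [2.09 0.04 3.53] dr [ -0.15 -10.7    0.  ]
[0.25922291 0.48351103 1.60248573 0.05316622 1.04589454 0.25037645] [0.5044438  0.22794724 0.12584931] [-3.13893385 -0.0470696   1.5531556 ]
```

>>> {"name": "step_arm", "arguments": {
  "increments": [
    {"delta_pos":[1,0,1.5],"dr":[0,-5,0],"fingers":-1},
    {"delta_pos":[2.1,0,3.5],"dr":[0,-10.7,0],"fingers":-1},
    {"delta_pos":[2.1,0,3.5],"dr":[0,-10.7,0],"fingers":-1},
    {"delta_pos":[2.1,0,3.5],"dr":[0,-10.7,0],"fingers":-1},
    {"delta_pos":[2.1,0,3.5],"dr":[0,-10.7,0],"fingers":-1}
  ]
}}

```text
time: 11.32
tool_pos: [0.5049, 0.2489, 0.0922]
tool_rot: [-3.137, 0.133, 1.552]
contact_force: [0.6, 0.4, 0.1]
opening: 0.0918
grip_force: 0.0
```

```bash
python3 - <<'E'
from h import *
b=basis(-8,89);d=b.as_matrix()[:,2];g=np.array([.505,.242,.031])+.0188*d
inc(g,b)
p,r,o=pose(); print(p,o['tool_rot'])
im,W=snap('wrist','w7.png'); i=im[:,:,::-1]
k=np.ascontiguousarray(i[60:225,150:360]);m=cv2.inRange(cv2.cvtColor(k,cv2.COLOR_BGR2HSV),(3,110,80),(20,255,255))
q=max(cv2.findContours(m,0,1)[0],key=cv2.contourArea); R_=cv2.boundingRect(q); print([R_[0]+150,R_[1]+60,R_[2],R_[3]])
print(cv2.minAreaRect(q))
u0,u1,v=R_[0]+150,R_[0]+150+R_[2],R_[1]+60+R_[3]/2
print('edges at axis ht',onplane(W,u0,v,.031),onplane(W,u1,v,.031),proj(W,[.505,.242,.031]))
E
```

```text
dpos cm [0.12 0.06 8.04] dr [-0.27 -0.35 -0.06]
[0.50490921 0.24886633 0.09224538] [-3.13701301  0.13345155  1.55218525]
[218, 167, 79, 58]
((107.0, 135.5), (57.0, 78.0), 90.0)
edges at axis ht [0.47582564 0.24789915 0.031     ] [0.53454293 0.2468779  0.031     ] [257.35557696 202.57378659]
```

>>> {"name": "step_arm", "arguments": {
  "increments": [
    {"delta_pos":[0.1,0,2.5],"dr":[0,0,0],"fingers":-1},
    {"delta_pos":[0.1,0.1,5.5],"dr":[0,0,0],"fingers":-1},
    {"delta_pos":[0.1,0.1,7.4],"dr":[0,0,0],"fingers":-1},
    {"delta_pos":[0.1,0.1,8],"dr":[0,0,0],"fingers":-1},
    {"delta_pos":[0.1,0.1,8],"dr":[0,0,0],"fingers":1}
  ],
  "newtons": 30
}}

```text
time: 12.0
tool_pos: [0.5053, 0.2399, 0.0127]
tool_rot: [-3.137, 0.134, 1.553]
contact_force: [-0.1, -0.2, 1.0]
opening: 0.0858
grip_force: 0.0
```

>>> {"name": "step_arm", "arguments": {
  "increments": [
    {"delta_pos":[0,0,0],"dr":[0,0,0],"fingers":1},
    {"delta_pos":[0,0,0],"dr":[0,0,0],"fingers":1},
    {"delta_pos":[0,0,0],"dr":[0,0,0],"fingers":1},
    {"delta_pos":[0,0,0],"dr":[0,0,0],"fingers":1},
    {"delta_pos":[0,0,0],"dr":[0,0,0],"fingers":1}
  ]
}}

```text
time: 12.62
tool_pos: [0.505, 0.2405, 0.0125]
tool_rot: [-3.137, 0.134, 1.554]
contact_force: [-0.5, 0.5, 3.0]
opening: 0.056
grip_force: 30.0
```

```bash
cat >> h.py <<'E'
def G(g,theta,yaw):
    b=basis(theta,yaw); return np.array(g)+.0188*b.as_matrix()[:,2],b
E
python3 - <<'E'
from h import *
f=pose()[:2]
inc(*G([.502,.24,.13],-8,89)); inc(*G([.50,.19,.30],26,80)); inc(*G([.505,.08,.30],69.3,60),frm=G([.50,.19,.30],26,80))
E
```

```text
dpos cm [-1.64 -0.34 -9.75] dr [-0.25 -0.32  0.04]
dpos cm [ -7.83  -0.41 -26.25] dr [-1.71 33.63  8.98]
dpos cm [-8.46  3.   -5.27] dr [-15.14  42.85  13.8 ]
```

>>> {"name": "step_arm", "arguments": {
  "increments": [
    {"delta_pos":[-0.2,0,-2],"dr":[0,0,0],"fingers":1},
    {"delta_pos":[-1.5,-0.1,-8],"dr":[0,4,1],"fingers":1},
    {"delta_pos":[-3.4,-0.2,-14],"dr":[-0.6,13,3],"fingers":1},
    {"delta_pos":[-5.5,-0.3,-20],"dr":[-1.2,23,6],"fingers":1},
    {"delta_pos":[-7.8,-0.4,-26],"dr":[-1.7,33,9],"fingers":1}
  ]
}}

```text
time: 13.25
tool_pos: [0.5015, 0.1984, 0.2798]
tool_rot: [3.139, -0.448, 1.396]
contact_force: [0.3, 0.1, -1.5]
opening: 0.0556
grip_force: 30.0
```

```bash
python3 - <<'E'
from h import *
p,r,o=pose(); print(o['qpos'],p,o['tool_rot'],o['opening'])
inc(*G([.505,.05,.30],69.3,60))
E
```

```text
[-0.02847927  0.24333629  1.60221777  0.46695813  1.25798213  0.00891089] [0.50145726 0.19844359 0.2797752 ] [ 3.13884526 -0.44817989  1.39649196] 0.055607483768663674
dpos cm [-11.04   3.54  -6.81] dr [-14.96  43.15  13.91]
```

Rotation magnitude is 48°, so five rows.

>>> {"name": "step_arm", "arguments": {
  "increments": [
    {"delta_pos":[-2.2,0.7,-1.4],"dr":[-3,8.6,2.8],"fingers":1},
    {"delta_pos":[-4.4,1.4,-2.8],"dr":[-6,17.2,5.6],"fingers":1},
    {"delta_pos":[-6.6,2.1,-4.1],"dr":[-9,25.9,8.4],"fingers":1},
    {"delta_pos":[-8.8,2.8,-5.5],"dr":[-12,34.5,11.1],"fingers":1},
    {"delta_pos":[-11,3.5,-6.8],"dr":[-15,43.1,13.9],"fingers":1}
  ]
}}

```text
time: 13.88
tool_pos: [0.5138, 0.0644, 0.2919]
tool_rot: [3.136, -1.207, 1.048]
contact_force: [-0.7, 0.3, -1.0]
opening: 0.0559
grip_force: 30.0
```

```bash
python3 - <<'E'
from h import *
p,r,o=pose(); print(o['qpos'],p,o['tool_rot'],o['opening'])
inc(*G([.528,-.20,.30],69.3,60))
E
```

```text
[-0.67271502  0.32859697  2.00881739  1.20905995  1.42022031 -0.76766313] [0.51375838 0.0644403  0.29193338] [ 3.1364382  -1.20672596  1.04822557] 0.05588481654418778
dpos cm [ -7.15  14.53 -19.08] dr [0.24 0.16 0.02]
```

```bash
python3 - <<'E'
from h import *
p,r,o=pose(); print(p)
inc(*G([.528,-.246,.285],69.3,60))
E
```

```text
[0.51375838 0.0644403  0.29193338]
dpos cm [ -9.97  16.85 -22.26] dr [0.24 0.16 0.02]
```

>>> {"name": "step_arm", "arguments": {
  "increments": [
    {"delta_pos":[-1.5,2.5,-3.4],"dr":[0,0,0],"fingers":1},
    {"delta_pos":[-3.3,5.6,-7.4],"dr":[0,0,0],"fingers":1},
    {"delta_pos":[-5.1,8.6,-11.3],"dr":[0,0,0],"fingers":1},
    {"delta_pos":[-6.9,11.7,-15.4],"dr":[0.2,0,0],"fingers":1},
    {"delta_pos":[-8.5,14.3,-19],"dr":[0.2,0.1,0],"fingers":1}
  ]
}}

```text
time: 14.5
tool_pos: [0.5335, -0.1876, 0.2801]
tool_rot: [-3.139, -1.204, 1.047]
contact_force: [0.2, -0.2, -0.1]
opening: 0.0556
grip_force: 30.0
```

>>> {"name": "step_arm", "arguments": {
  "increments": [
    {"delta_pos":[-0.7,1.2,-1.6],"dr":[0,0,0],"fingers":1},
    {"delta_pos":[-1.4,2.5,-3.2],"dr":[0,0,0],"fingers":1},
    {"delta_pos":[-1.4,2.5,-3.2],"dr":[0,0,0],"fingers":1},
    {"delta_pos":[-1.4,2.5,-3.2],"dr":[0,0,0],"fingers":1},
    {"delta_pos":[-1.4,2.5,-3.2],"dr":[0,0,0],"fingers":1}
  ]
}}

```text
time: 15.12
tool_pos: [0.5378, -0.2272, 0.2792]
tool_rot: [-3.139, -1.204, 1.049]
contact_force: [-0.7, 0.9, -0.4]
opening: 0.0557
grip_force: 30.0
```

```bash
python3 - <<'E'
from h import *
S,P=snap('scene','s5.png'); T,Q=snap('top','t2.png'); p,r,o=pose(); print(p,o['tool_rot'],o['qpos'])
inc(*G([.528,-.246,.285],69.3,60))
g=p-.0188*r.as_matrix()[:,2]; print('grasp pt',g)
for s in(15,94,104): print(s,proj(P,g-[0,0,(s-15)/1000]))
u,v=proj(P,g-[0,0,.045]).astype(int); x,y=u-45,v-55
k=np.ascontiguousarray(S[y:y+140,x:x+90,::-1]);H=cv2.cvtColor(k,cv2.COLOR_BGR2HSV)
m=cv2.inRange(H,(3,110,90),(20,255,255)); _,l,st,ce=cv2.connectedComponentsWithStats(m)
for a,e in zip(st[1:],ce[1:]):
    if a[4]>40: print('orange',a+[x,y,0,0,0],e+[x,y])
m=cv2.inRange(k,(0,0,0),(50,50,50)); _,l,st,ce=cv2.connectedComponentsWithStats(m)
for a,e in zip(st[1:],ce[1:]):
    if a[4]>20: print('dark',a+[x,y,0,0,0],e+[x,y])
cv2.imwrite('pics/c7.png',np.hstack([cv2.resize(k,(360,560)),cv2.resize(T[150:300,310:410,::-1],(373,560))]))
E
```

```text
[ 0.53790106 -0.22747677  0.27927916] [-3.13975108 -1.20432692  1.04963769] [-1.01610846  0.66314311  1.42632542  0.99580852  1.78124811 -0.67436324]
dpos cm [-0.21  0.07 -0.29] dr [-0.24  0.3   0.05]
grasp pt [ 0.5291924  -0.24271552  0.2860156 ]
15 [153.92232554 200.42556715]
94 [160.86529264 226.79684944]
104 [161.68375124 229.90557837]
orange [137 186  35  22 435] [153.51954023 195.49195402]
orange [113 189  17  27  92] [120.91304348 202.43478261]
orange [152 258  35  26 367] [169.25340599 273.32152589]
dark [112 171  13  30 193] [117.21761658 181.49740933]
dark [136 189   6   9  28] [137.71428571 191.85714286]
dark [112 190  30  64 842] [122.83729216 221.45011876]
dark [157 226  10   9  49] [161.57142857 230.44897959]
```

View pics/c7.png

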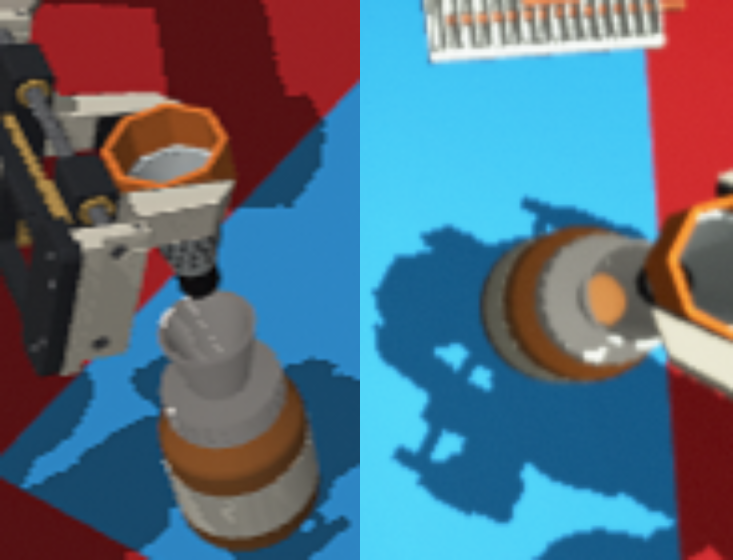

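```bash
python3 - <<'E'
from h import *
Q=viewer.camera_params('top');P=viewer.camera_params('scene');p,r,o=pose();g=p-.0188*r.as_matrix()[:,2]
for n,C,box in(('t2',Q,(380,150,80,100)),('s5',P,(125,170,60,50))):
    i=cv2.imread(f'pics/{n}.png');x,y,w,h=box;k=np.ascontiguousarray(i[y:y+h,x:x+w])
    m=cv2.inRange(cv2.cvtColor(k,cv2.COLOR_BGR2HSV),(3,110,120 if n=='t2' else 170),(22,255,255))
    q=max(cv2.findContours(m,0,1)[0],key=cv2.contourArea);b=cv2.boundingRect(q);(cx,cy),rad=cv2.minEnclosingCircle(q)
    c=g+[0,0,.015]; oc=[c+.0303*np.array([np.cos(a),np.sin(a),0]) for a in np.radians(60+22.5+45*np.arange(8))]
    pr=np.array([proj(C,z) for z in oc]); print(n,'seen',b[0]+x,b[1]+y,b[0]+b[2]-1+x,b[1]+b[3]-1+y,'pred',pr.min(0),pr.max(0), (cx+x,cy+y),proj(C,c))
E
```

```text
t2 seen 392 201 433 242 pred [392.47045615 200.97525883] [433.63795807 241.82652502] (412.0, 221.0) [413.03401777 221.24782831]
s5 seen 137 186 168 206 pred [136.6208851  184.36321841] [168.27582457 206.24670636] (152.5, 196.0) [152.49999874 195.02318213]
```

```bash
python3 - <<'E'
from h import *
inc(*G([.528,-.2455,.270],69.3,60));inc(*G([.528,-.2455,.210],69.3,60))
E
```

```text
dpos cm [-1.59  0.04  0.29] dr [-0.24  0.3   0.05]
dpos cm [-7.19  0.05  2.44] dr [-0.24  0.3   0.05]
```

>>> {"name": "step_arm", "arguments": {
  "increments": [
    {"delta_pos":[-0.8,0,0.1],"dr":[0,0.2,0],"fingers":1},
    {"delta_pos":[-1.6,0,0.3],"dr":[-0.2,0.2,0],"fingers":1},
    {"delta_pos":[-2.7,0,0.7],"dr":[-0.2,0.2,0],"fingers":1},
    {"delta_pos":[-3.9,0,1.2],"dr":[-0.2,0.2,0],"fingers":1},
    {"delta_pos":[-4.9,0,1.6],"dr":[-0.2,0.2,0],"fingers":1}
  ]
}}

```text
time: 15.85
tool_pos: [0.5365, -0.2303, 0.2264]
tool_rot: [-3.141, -1.208, 1.046]
contact_force: [0.5, -0.5, 0.1]
opening: 0.0559
grip_force: 30.0
```

>>> {"name": "step_arm", "arguments": {
  "increments": [
    {"delta_pos":[-0.8,0,0.3],"dr":[0,0,0],"fingers":1},
    {"delta_pos":[-1.4,0,0.5],"dr":[0,0,0],"fingers":1},
    {"delta_pos":[-1.9,0,0.7],"dr":[0,0,0],"fingers":1},
    {"delta_pos":[-2.3,0,0.8],"dr":[0,0,0],"fingers":1},
    {"delta_pos":[-2.3,0,0.8],"dr":[0,0,0],"fingers":1}
  ]
}}

```text
time: 16.48
tool_pos: [0.5362, -0.2311, 0.2031]
tool_rot: [3.141, -1.208, 1.048]
contact_force: [0.0, -0.3, -0.8]
opening: 0.0561
grip_force: 30.0
```

```bash
python3 - <<'E'
from h import *
p,r,o=pose(); print(p-.0188*r.as_matrix()[:,2],o['contact_force'],o['torque'])
inc(*G([.528,-.2455,.195],69.3,60));inc(*G([.528,-.2455,.185],69.3,60))
E
```

```text
[ 0.527435   -0.24628473  0.20976193] [ 0.03177164 -0.33315585 -0.75968943] [-0.58652188  0.36446964  0.03093853]
dpos cm [-1.34  0.01  0.61] dr [-0.    0.09  0.02]
dpos cm [-2.28  0.01  0.97] dr [-0.    0.09  0.02]
```

Go to 193 mm, at 13 mm/s.

>>> {"name": "step_arm", "arguments": {
  "increments": [
    {"delta_pos":[-0.2,0,0.1],"dr":[0,0,0],"fingers":1},
    {"delta_pos":[-0.4,0,0.2],"dr":[0,0,0],"fingers":1},
    {"delta_pos":[-0.6,0,0.28],"dr":[0,0,0],"fingers":1},
    {"delta_pos":[-0.8,0,0.37],"dr":[0,0,0],"fingers":1},
    {"delta_pos":[-1,0,0.46],"dr":[0,0,0],"fingers":1}
  ]
}}

```text
time: 17.1
tool_pos: [0.5366, -0.2304, 0.1921]
tool_rot: [3.14, -1.208, 1.049]
contact_force: [-0.3, 0.1, -0.9]
opening: 0.0555
grip_force: 30.0
```

>>> {"name": "step_arm", "arguments": {
  "increments": [
    {"delta_pos":[-0.15,0,0.06],"dr":[0,0,0],"fingers":1},
    {"delta_pos":[-0.3,0,0.12],"dr":[0,0,0],"fingers":1},
    {"delta_pos":[-0.45,0,0.17],"dr":[0,0,0],"fingers":1},
    {"delta_pos":[-0.45,0,0.17],"dr":[0,0,0],"fingers":1},
    {"delta_pos":[-0.45,0,0.17],"dr":[0,0,0],"fingers":1}
  ]
}}

```text
time: 17.73
tool_pos: [0.5366, -0.2304, 0.1875]
tool_rot: [3.14, -1.208, 1.049]
contact_force: [-0.2, -0.7, -1.1]
opening: 0.0563
grip_force: 30.0
```

```bash
python3 - <<'E'
from h import *
p,r,o=pose(); print(p-.0188*r.as_matrix()[:,2],o['contact_force'],o['torque'])
inc(*G([.528,-.2455,.188],69.3,60));inc(*G([.528,-.2455,.183],69.3,60))
E
```

```text
[ 0.52784876 -0.24565162  0.19413227] [-0.2093276  -0.67795601 -1.07619549] [-0.62863311  0.43396516  0.00340884]
dpos cm [-0.56  0.01  0.24] dr [0.   0.09 0.04]
dpos cm [-1.03  0.    0.41] dr [0.   0.09 0.04]
```

>>> {"name": "step_arm", "arguments": {
  "increments": [
    {"delta_pos":[-0.1,0,0.04],"dr":[0,0,0],"fingers":1},
    {"delta_pos":[-0.2,0,0.08],"dr":[0,0,0],"fingers":1},
    {"delta_pos":[-0.3,0,0.12],"dr":[0,0,0],"fingers":1},
    {"delta_pos":[-0.4,0,0.15],"dr":[0,0,0],"fingers":1},
    {"delta_pos":[-0.45,0,0.17],"dr":[0,0,0],"fingers":1}
  ]
}}

```text
time: 18.35
tool_pos: [0.5366, -0.2304, 0.1825]
tool_rot: [3.14, -1.208, 1.048]
contact_force: [0.4, 0.2, -0.4]
opening: 0.0558
grip_force: 30.0
```

```bash
python3 - <<'E'
from h import *
p,r,o=pose(); print(p-.0188*r.as_matrix()[:,2],o['contact_force'],o['torque'])
E
```

```text
[ 0.52782023 -0.24563022  0.18919005] [ 0.38648555  0.2050893  -0.42975458] [-0.60475935  0.44608555  0.01053925]
```

>>> {"name": "step_arm", "arguments": {
  "increments": [
    {"delta_pos":[-0.1,0,0.04],"dr":[0,0,0],"fingers":1},
    {"delta_pos":[-0.2,0,0.08],"dr":[0,0,0],"fingers":1},
    {"delta_pos":[-0.3,0,0.11],"dr":[0,0,0],"fingers":1},
    {"delta_pos":[-0.37,0,0.14],"dr":[0,0,0],"fingers":1},
    {"delta_pos":[-0.37,0,0.14],"dr":[0,0,0],"fingers":1}
  ]
}}

```text
time: 18.98
tool_pos: [0.5365, -0.2302, 0.1788]
tool_rot: [3.141, -1.208, 1.048]
contact_force: [-2.2, 1.2, 2.9]
opening: 0.0555
grip_force: 30.0
```

```bash
python3 - <<'E'
from h import *
p,r,o=pose(); print(p-.0188*r.as_matrix()[:,2],o['contact_force'],o['torque'])
E
```

```text
[ 0.52771722 -0.24543707  0.18545461] [-2.16789913  1.18110325  2.88068965] [-0.04266657  0.38715143  0.44439552]
```

```bash
python3 - <<'E'
from h import *
p,r,o=pose()
for d in ([-.0011,.0006,0],[-.0011,.0006,-.0015],[-.0011,.0006,-.003]): print(np.round(r.inv().apply(d)*100,3))
E
```

```text
[-0.001 -0.125 -0.003]
[-0.141 -0.125  0.05 ]
[-0.282 -0.125  0.104]
```

>>> {"name": "step_arm", "arguments": {
  "increments": [
    {"delta_pos":[0,-0.06,0],"dr":[0,0,0],"fingers":1},
    {"delta_pos":[0,-0.12,0],"dr":[0,0,0],"fingers":1},
    {"delta_pos":[-0.05,-0.12,0.02],"dr":[0,0,0],"fingers":1},
    {"delta_pos":[-0.1,-0.12,0.04],"dr":[0,0,0],"fingers":1},
    {"delta_pos":[-0.14,-0.12,0.05],"dr":[0,0,0],"fingers":1}
  ]
}}

```text
time: 19.6
tool_pos: [0.5356, -0.2298, 0.1772]
tool_rot: [3.14, -1.208, 1.049]
contact_force: [0.2, 2.7, 1.6]
opening: 0.0559
grip_force: 30.0
```

```bash
python3 - <<'E'
from h import *
p,r,o=pose(); print(p-.0188*r.as_matrix()[:,2],o['contact_force'],o['torque'])
E
```

```text
[ 0.52683964 -0.2450236   0.18390746] [0.20992386 2.74219022 1.55084587] [-0.05024369  0.21461882  0.14877287]
```

```bash
python3 - <<'E'
from h import *
p,r,o=pose()
for d in ([0,.001,0],[0,.001,-.001]): print(np.round(r.inv().apply(d)*100,3))
print(o['contact_force'])
E
```

```text
[ 0.031 -0.05   0.081]
[-0.063 -0.05   0.116]
[0.20992386 2.74219022 1.55084587]
```

>>> {"name": "step_arm", "arguments": {
  "increments": [
    {"delta_pos":[0.02,-0.03,0.04],"dr":[0,0,0],"fingers":1},
    {"delta_pos":[0.03,-0.05,0.08],"dr":[0,0,0],"fingers":1},
    {"delta_pos":[0,-0.05,0.09],"dr":[0,0,0],"fingers":1},
    {"delta_pos":[-0.03,-0.05,0.1],"dr":[0,0,0],"fingers":1},
    {"delta_pos":[-0.06,-0.05,0.12],"dr":[0,0,0],"fingers":1}
  ]
}}

```text
time: 20.23
tool_pos: [0.5357, -0.2291, 0.1763]
tool_rot: [3.139, -1.208, 1.05]
contact_force: [1.0, -1.8, 1.3]
opening: 0.0563
grip_force: 30.0
```

```bash
python3 - <<'E'
from h import *
p,r,o=pose(); print(p-.0188*r.as_matrix()[:,2],o['contact_force'],o['torque'])
E
```

```text
[ 0.52689155 -0.24435439  0.18298974] [ 0.95517554 -1.7996229   1.32269814] [-0.46094261  0.21019655 -0.13285855]
```

```bash
python3 - <<'E'
from h import *
p,r,o=pose()
for d in ([.0003,-.0004,0],[.0003,-.0004,-.001]): print(np.round(r.inv().apply(d)*100,3))
E
```

```text
[-0.007  0.046 -0.018]
[-0.1    0.046  0.017]
```

>>> {"name": "step_arm", "arguments": {
  "increments": [
    {"delta_pos":[0,0.03,-0.02],"dr":[0,0,0],"fingers":1},
    {"delta_pos":[0,0.05,-0.02],"dr":[0,0,0],"fingers":1},
    {"delta_pos":[-0.04,0.05,0],"dr":[0,0,0],"fingers":1},
    {"delta_pos":[-0.07,0.05,0.01],"dr":[0,0,0],"fingers":1},
    {"delta_pos":[-0.1,0.05,0.02],"dr":[0,0,0],"fingers":1}
  ]
}}

```text
time: 20.85
tool_pos: [0.5359, -0.2292, 0.1761]
tool_rot: [3.139, -1.209, 1.05]
contact_force: [-2.6, -2.2, 7.7]
opening: 0.056
grip_force: 30.0
```

```bash
python3 - <<'E'
from h import *
p,r,o=pose(); print(p-.0188*r.as_matrix()[:,2],o['contact_force'],o['torque'])
E
```

```text
[ 0.52706535 -0.24440258  0.18270966] [-2.61394201 -2.15133546  7.68661041] [0.32205608 0.15342473 0.24512298]
```

>>> {"name": "step_arm", "arguments": {
  "increments": [
    {"delta_pos":[0.06,0,-0.02],"dr":[0,0,0],"fingers":1},
    {"delta_pos":[0.06,0,-0.02],"dr":[0,0,0],"fingers":1},
    {"delta_pos":[0.06,0,-0.02],"dr":[0,0,0],"fingers":1},
    {"delta_pos":[0.06,0,-0.02],"dr":[0,0,0],"fingers":1},
    {"delta_pos":[0.06,0,-0.02],"dr":[0,0,0],"fingers":1}
  ],
  "newtons": 8
}}

```text
time: 21.48
tool_pos: [0.5359, -0.2291, 0.176]
tool_rot: [3.14, -1.208, 1.049]
contact_force: [-3.0, -1.4, 4.6]
opening: 0.0559
grip_force: 8.0
```

>>> {"name": "step_arm", "arguments": {
  "increments": [
    {"delta_pos":[0,0,0],"dr":[0,0,0],"fingers":-0.4},
    {"delta_pos":[0,0,0],"dr":[0,0,0],"fingers":-0.6},
    {"delta_pos":[0,0,0],"dr":[0,0,0],"fingers":-0.8},
    {"delta_pos":[0,0,0],"dr":[0,0,0],"fingers":-1},
    {"delta_pos":[0,0,0],"dr":[0,0,0],"fingers":-1}
  ]
}}

```text
time: 22.1
tool_pos: [0.536, -0.2292, 0.1757]
tool_rot: [3.14, -1.208, 1.049]
contact_force: [0.1, 1.1, 0.2]
opening: 0.0912
grip_force: 0.0
```

```bash
python3 - <<'E'
from h import *
p,r,o=pose(); print(p-.0188*r.as_matrix()[:,2],o['contact_force'],o['torque'],o['opening'])
E
```

```text
[ 0.52719174 -0.24437981  0.18242519] [0.1331024  1.1196473  0.18511573] [-0.5482825   0.35642287 -0.00513439] 0.09122901998989541
```

Released; retract straight back along the tool axis.

>>> {"name": "step_arm", "arguments": {
  "increments": [
    {"delta_pos":[0,0,-1],"dr":[0,0,0],"fingers":-1},
    {"delta_pos":[0,0,-3],"dr":[0,0,0],"fingers":-1},
    {"delta_pos":[0,0,-6],"dr":[0,0,0],"fingers":-1},
    {"delta_pos":[0,0,-9],"dr":[0,0,0],"fingers":-1},
    {"delta_pos":[0,0,-12],"dr":[0,0,0],"fingers":-1}
  ]
}}

```text
time: 22.72
tool_pos: [0.4786, -0.3284, 0.2192]
tool_rot: [3.139, -1.207, 1.049]
contact_force: [1.2, -0.2, -0.2]
opening: 0.0917
grip_force: 0.0
```

>>> {"name": "step_arm", "arguments": {
  "increments": [
    {"delta_pos":[1,0,-2],"dr":[0,0,0],"fingers":-1},
    {"delta_pos":[3,0,-3],"dr":[0,0,0],"fingers":-1},
    {"delta_pos":[5,0,-4],"dr":[0,0,0],"fingers":-1},
    {"delta_pos":[6,0,-4],"dr":[0,0,0],"fingers":-1},
    {"delta_pos":[6,0,-4],"dr":[0,0,0],"fingers":-1}
  ]
}}

```text
time: 23.35
tool_pos: [0.4721, -0.3395, 0.2895]
tool_rot: [3.137, -1.207, 1.053]
contact_force: [0.5, 0.2, -0.7]
opening: 0.0915
grip_force: 0.0
```

```bash
python3 - <<'E'
from h import *
p,r,o=pose(); print(p,o['contact_force'],o['qpos'])
out=[]
for n,box in(('top',(370,190,60,70)),('scene',(120,195,80,60))):
    im,C=snap(n,f'{n}_end.png');x,y,w,h=box;k=np.ascontiguousarray(im[y:y+h,x:x+w,::-1])
    m=cv2.inRange(cv2.cvtColor(k,cv2.COLOR_BGR2HSV),(3,110,90),(22,255,255))
    q=max(cv2.findContours(m,0,1)[0],key=cv2.contourArea);b=cv2.boundingRect(q)
    for zc in(.166,):
        pts=[np.array([.527,-.2445,z])+.0303*np.array([np.cos(a),np.sin(a),0]) for z in(.166,.196) for a in np.radians(60+22.5+45*np.arange(8))]
        pr=np.array([proj(C,z) for z in pts])
    print(n,'seen',b[0]+x,b[1]+y,b[0]+b[2]-1+x,b[1]+b[3]-1+y,'pred',pr.min(0),pr.max(0))
    out.append(cv2.resize(im[180:300,110:210] if n=='scene' else im[170:290,310:440],(360,400)))
cv2.imwrite('pics/c8.png',np.hstack(out)[:,:,::-1])
E
```

```text
[ 0.47214982 -0.33951114  0.28951824] [ 0.47085121  0.24390893 -0.68318077] [-1.1867412   0.74683511  1.2269931   0.92635698  1.9714689  -0.66682821]
top seen 372 209 408 244 pred [367.93106648 209.74744594] [408.04482125 245.13394141]
scene seen 146 220 175 250 pred [145.84133555 219.76585543] [176.96903973 250.54214194]
```

```bash
python3 -c "
from cell import robot
print(robot.hand_in())"
```

```text
the job is handed in; nothing more can be done
None
```

The sleeve is mouth-up in the jar's funnel, released with the arm clear, and I handed the job in at about 23.5 s. It touched down slowly with about 8 N, and in both end images the collar is about where a straight, seated sleeve should be (one occluded edge 4 px off, the rest within 2 px). I did not re-measure the jar or the three bystanders after placing.

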